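# Find the weak spring foot

### The arm

A 6-joint arm with a two-finger parallel gripper is mounted at the origin on a cart in front of the work surface, level with it; the furniture and walls round the work are solid. World frame = base frame: x ahead of the robot, y to its left, z up, the work surface at z = 0. Lengths are in m, angles in degrees, forces in N, time in s.
With the tool pointing down it reaches from about 0.3 to 0.75 m from the base axis. Payload 8.5 kg.
Tool frame: the origin (TCP) lies on the centre line of the jaws, within the pads' length; the fingertips stand 11 mm ahead of it and the grasp point (between the pads) lies 8 mm behind it; z points along the fingers, y is the line along which they close (so a half turn about z gives the same grasp; the last joint's range is limited). The gripper opens to 85 mm and grips with 20 to 120 N. Pads are 22 mm wide; open, the fingers measure 114 mm over their backs; the gripper's body (76 mm by 85 mm) begins 54 mm behind the grasp point. The pads swing forward as they close: fully open they stand 13 mm farther back than shut.
Start: joints at [-79.544, 21.807, 74.336, -0, 83.858, -12.336], TCP at [0.213, -0.507, 0.242] pointing down, gripper open.
Joint ranges: [-178.18, 178.18], [-50.72, 133.34], [12.68, 142.11], [-81.47, 261.47], [9.98, 163.14], [-165.26, 165.26]. Speed limits (degrees/s): [136.94, 136.94, 180, 180, 180, 180].

### API

Orientations are given as a 3x3 rotation matrix whose columns are the frame's x, y, z axes.
In Python, from rig import env, workorder, monitor, get_image gives the robot as it stands (env), with the cameras as plain functions, the job (workorder) and the readings (monitor).
- The arm moves only by the shell command python3 nudge.py 'ROWS' [FORCE]. ROWS is a JSON object with one list for each field, all of the same length, 1 to 10, a row being the entries at one place: dx, dy, dz (the shift in m), yaw (a turn about the tool's z in degrees), finger_gap (the finger opening in m); each row shifts and turns the commanded pose from where the row before left it, along the tool's axes as they then stand; what a row does not reach is not made up. A row lasts 1/10 s, in which the tool goes at most 0.05 m and 8.59 degrees, less where a joint would pass 70% of its speed; a pose out of reach is approached as far as the arm can. The fingers move at their own pace and stop on an object; FORCE is the grip in N (left out, the last holds). Time passes only in rows, so rows that do not move let the fingers close. It prints the time, the measured TCP pose, the force, the opening and the grip force at its end. Input that does not fit is refused with a message, and nothing moves.
- monitor.observe(): the state, without advancing time (a new reading comes with each control period).
- get_image(name): name is "side" or "top"; returns a dict with "pixels" (400x640x3 uint8, red, green, blue), "K" (3x3 intrinsics, pixels), "extrinsics" (4x4, takes a point from world to camera coordinates). Camera axes: x right, y down, z forward; pixel columns grow to the right and rows downward; lengths in m; the calibration is good to about 2 mm. A picture is of the moment at which its call begins. There is no depth.
- workorder.close_job(): hands the job in; it is judged then, once.
The state is a dict: "time_s": time; "q": joint angles; "qvel": joint speeds; "joint_efforts": joint torques, N m; "position": TCP position; "tool_rot": TCP orientation; "ft_force": force on the tool from outside, world axes, zero at the start; "wrist_torque": the same for the moment, N m; "grip_width": finger opening in m; "gripper_force": force on a finger pad.
Only numpy, scipy, OpenCV 4.12 (cv2) and the standard library are available. Lean on these libraries where they do the work, as an engineer would, in place of code of your own. Each camera call takes 0.05 s, during which the arm holds its last target. There are 200 camera calls.

### The job

These three spring feet came back with a reusable shipping crate and one of them has a weak spring. Press the cap of each down just far enough that its orange travel ring ends up inside the green band on the stem, and feel how hard it pushes back; then stand the weak foot upright in the red reject tray and leave the two sound ones standing where they are, without disturbing the other things on the bench.

Things in the scene. Friction and masses are not known exactly. Their poses are not given: they have to be found in the camera images.
- foot_a: spring foot of a shipping crate, 0.3 to 0.5 kg: grey square housing 56x56 mm, 70 mm high; from its top rises a steel stem (24 mm thick) with a black round cap (38 mm across, 7 mm thick, flat top 97 mm above the underside). The three look alike; one has a weak spring. Origin: centre of the underside; z up, x, y along the housing's sides
- foot_b: spring foot of a shipping crate, 0.3 to 0.5 kg: grey square housing 56x56 mm, 70 mm high; from its top rises a steel stem (24 mm thick) with a black round cap (38 mm across, 7 mm thick, flat top 97 mm above the underside). The three look alike; one has a weak spring. Origin: centre of the underside; z up, x, y along the housing's sides
- foot_c: spring foot of a shipping crate, 0.3 to 0.5 kg: grey square housing 56x56 mm, 70 mm high; from its top rises a steel stem (24 mm thick) with a black round cap (38 mm across, 7 mm thick, flat top 97 mm above the underside). The three look alike; one has a weak spring. Origin: centre of the underside; z up, x, y along the housing's sides
- foot_a_cap (a joint): travel (m) of this foot's cap: 0 at rest, grows as it is pushed down, 0.016 at the hard stop; a spring returns it. Pushed 10 mm, a sound foot pushes back with about 13 N, the weak one with less than half of that. Once pushed, the weak cap comes to rest 0.25 mm low, too little to see
- foot_b_cap (a joint): travel (m) of this foot's cap: 0 at rest, grows as it is pushed down, 0.016 at the hard stop; a spring returns it. Pushed 10 mm, a sound foot pushes back with about 13 N, the weak one with less than half of that. Once pushed, the weak cap comes to rest 0.25 mm low, too little to see
- foot_c_cap (a joint): travel (m) of this foot's cap: 0 at rest, grows as it is pushed down, 0.016 at the hard stop; a spring returns it. Pushed 10 mm, a sound foot pushes back with about 13 N, the weak one with less than half of that. Once pushed, the weak cap comes to rest 0.25 mm low, too little to see
- foot_a_ring (a joint): place (m) of the orange travel ring (33 mm across, 3 mm thick) up the stem: 0 at the start, on the housing top. As the cap is pushed down the ring slides up the stem and then stays, showing the deepest push so far; it does not go back. At 0.007 to 0.013 it lies wholly in the stem's green band (7 to 16 mm above the housing top, cap at rest): push about 10 mm
- foot_b_ring (a joint): place (m) of the orange travel ring (33 mm across, 3 mm thick) up the stem: 0 at the start, on the housing top. As the cap is pushed down the ring slides up the stem and then stays, showing the deepest push so far; it does not go back. At 0.007 to 0.013 it lies wholly in the stem's green band (7 to 16 mm above the housing top, cap at rest): push about 10 mm
- foot_c_ring (a joint): place (m) of the orange travel ring (33 mm across, 3 mm thick) up the stem: 0 at the start, on the housing top. As the cap is pushed down the ring slides up the stem and then stays, showing the deepest push so far; it does not go back. At 0.007 to 0.013 it lies wholly in the stem's green band (7 to 16 mm above the housing top, cap at rest): push about 10 mm
- red_tray: fixed open red plastic tray, outside 150 (its x) by 130 (its y) by 31 mm high, walls 4 mm, floor 4 mm thick. Origin: centre of its underside on the worktop. The reject tray, empty at the start
- blue_tray: fixed open blue plastic tray, outside 150 (its x) by 130 (its y) by 31 mm high, walls 4 mm, floor 4 mm thick. Origin: centre of its underside on the worktop. It holds a small parcel and a tape ring and is not needed; it lies on the other side from the red tray
- red_marker: black marker pen with a red end, 138 mm long, 12 mm thick, lying on the worktop; origin under its middle. Bystander
- pocket_tape: yellow pocket tape measure 33x68x61 mm; origin: centre of its underside. Bystander
- desk_stapler: red and black stapler 36x145x42 mm, lying roughly along x; origin: centre of its underside. Bystander
- small_parcel: small brown carton 48x75x32 mm in the blue tray; origin: centre of its underside. Bystander
- tape_ring: narrow roll of tape, 50 mm across and 20 mm high, flat in the blue tray; origin: centre of its underside. Bystander

How it is judged:
By the outcome, as a careful person would: the job done as asked, in the order asked, and still so for the second after the job is handed in, with the robot touching nothing.
It also fails if it takes over 56 s, if anything falls off the work surface, if the arm or the gripper's body presses on something with over 40 N, if the wrist force passes 120 N, or if a joint passes its speed limit or range.

## Working session

There is one attempt and no reset: what is moved stays moved. The work goes in short steps, Python scripts to look and compute and a shell command to move; the robot and the scene stay as the last step left them, time stands still between calls to the robot, and variables do not carry over. Pictures are saved under pics/ and viewed, at most 10 in all, crops included, and the job is handed in when it is done.

```bash
ls; mkdir -p pics
python3 - <<'E'
from rig import env, workorder, monitor, get_image
import cv2,numpy as np
o=monitor.observe(); print(o['time_s'],o['position'],np.round(o['tool_rot'],3).tolist(),o['ft_force'],o['grip_width'])
for n in('side','top'):
    i=get_image(n); cv2.imwrite(f'pics/{n}0.png',i['pixels'][:,:,::-1]); np.savez(f'{n}.npz',K=i['K'],E=i['extrinsics']); print(n,i['K'].tolist(),np.round(i['extrinsics'],3).tolist())
E
```

```text
nudge.py
pics
rig.py
0.0 [ 0.21300407 -0.50675499  0.24172007] [[0.922, 0.387, -0.0], [0.387, -0.922, 0.001], [0.0, -0.001, -1.0]] [ 0.11709543 -0.2990023  -0.20350336] 0.0858434814140515
side [[464.6505005388182, 0.0, 329.3970399259769], [0.0, 464.6505005388182, 190.3909904951801], [0.0, 0.0, 1.0]] [[-0.999, 0.05, -0.012, 0.533], [0.029, 0.375, -0.926, 0.041], [-0.042, -0.926, -0.376, 1.102], [0.0, 0.0, 0.0, 1.0]]
top [[361.4559030935871, 0.0, 319.9596524587956], [0.0, 361.4559030935871, 195.59600720706416], [0.0, 0.0, 1.0]] [[0.131, -0.991, 0.003, -0.071], [-0.97, -0.128, -0.207, 0.546], [0.206, 0.024, -0.978, 0.847], [0.0, 0.0, 0.0, 1.0]]
```

View pics/top0.png

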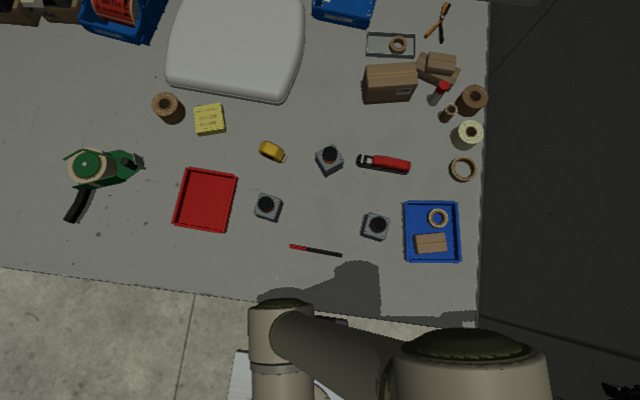

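View pics/side0.png

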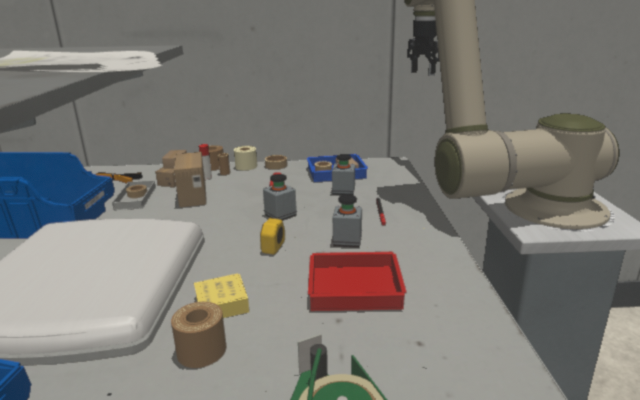

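The top view shows the caps near (266,205), (330,154) and (376,225), with the red tray around (206,200). The side view shows the caps near (347,200), (278,178) and (344,160). I'll enlarge both.

Run:
```python
import cv2
a=cv2.imread('pics/top0.png')[135:250,240:400]; cv2.imwrite('pics/top0c.png',cv2.resize(a,None,fx=5,fy=5,interpolation=cv2.INTER_CUBIC))
a=cv2.imread('pics/side0.png')[145:265,250:400]; cv2.imwrite('pics/side0c.png',cv2.resize(a,None,fx=5,fy=5,interpolation=cv2.INTER_CUBIC))
```

```text
(no output)
```

View pics/top0c.png

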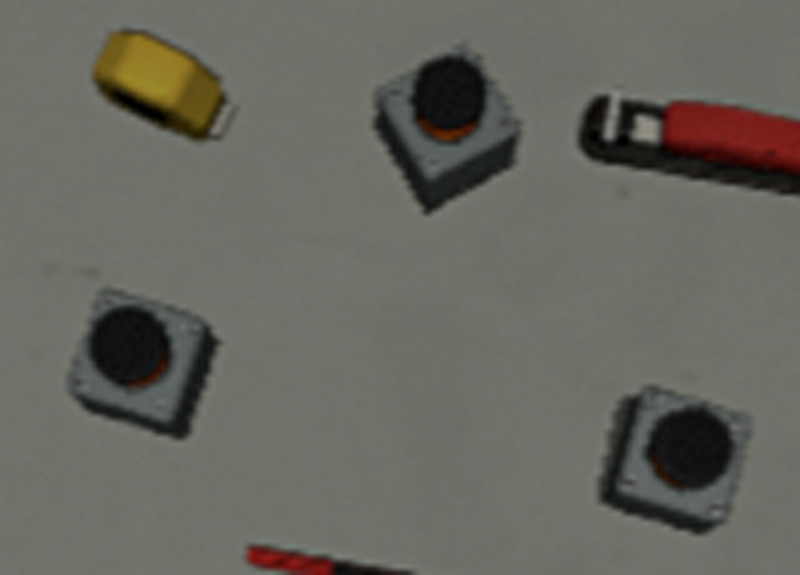

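View pics/side0c.png

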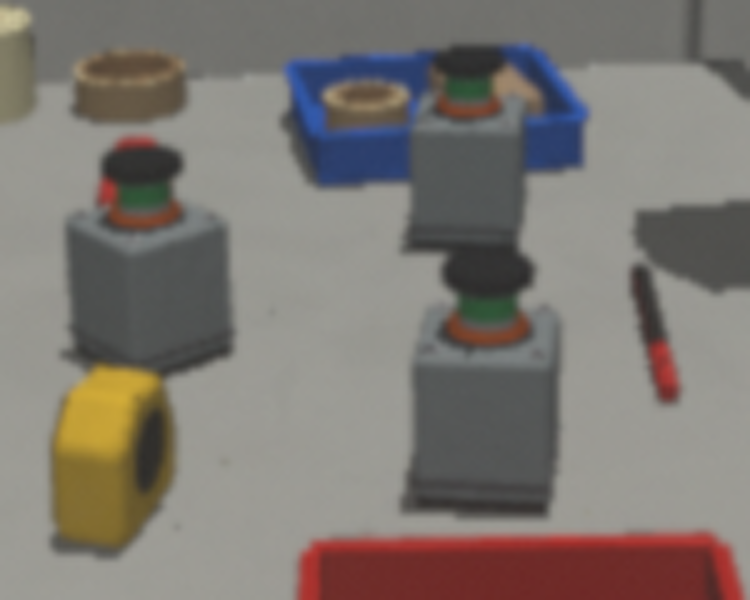

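```bash
cat > h.py <<'E'
import numpy as np
C={n:np.load(f'{n}.npz') for n in('side','top')}
def ray(n,uv):
    K,E=C[n]['K'],C[n]['E']; R=E[:3,:3]; c=-R.T@E[:3,3]
    return c,R.T@np.linalg.inv(K)@[uv[0],uv[1],1]
def atz(n,uv,z):
    c,d=ray(n,uv); return c+d*(z-c[2])/d[2]
def proj(n,p):
    K,E=C[n]['K'],C[n]['E']; q=K@(E[:3,:3]@p+E[:3,3]); return q[:2]/q[2]
def tri(uvt,uvs):
    A=[];b=[]
    for n,uv in(('top',uvt),('side',uvs)):
        c,d=ray(n,uv); d/=np.linalg.norm(d); P=np.eye(3)-np.outer(d,d); A.append(P); b.append(P@c)
    return np.linalg.lstsq(np.vstack(A),np.hstack(b),rcond=None)[0]
E
python3 - <<'E'
from h import *
np.set_printoptions(precision=4,suppress=True)
ft=lambda p:((p[0]+.5)/5-.5+240,(p[1]+.5)/5-.5+135)
fs=lambda p:((p[0]+.5)/5-.5+250,(p[1]+.5)/5-.5+145)
for nm,t,s,q in(('L',(130,345),(488,270),[(105,288),(215,330),(185,420),(70,385)]),('M',(450,93),(142,164),[(377,92),(463,45),(520,120),(432,180)]),('R',(690,447),(468,60),[(650,385),(750,412),(722,520),(620,482)])):
    print(nm,'tri',tri(ft(t),fs(s)),'top',atz('top',ft(t),.0935),'side',atz('side',fs(s),.0935))
    c=np.array([atz('top',ft(p),.07)[:2] for p in q]); print('  ctr',c.mean(0))
    e=np.roll(c,-1,0)-c; print('  len',np.linalg.norm(e,axis=1),'yaw',np.degrees(np.arctan2(e[:,1],e[:,0]))%90)
c=np.array([atz('top',p,.031)[:2] for p in[(186,167),(238,173),(228,233),(172,225)]]); print('tray',c,c.mean(0))
c=np.array([atz('side',p,.031)[:2] for p in[(312,255),(400,253),(403,291),(309,291)]]); print('tray side',c,c.mean(0))
E
```

```text
L tri [0.5048 0.1266 0.0936] top [0.5061 0.1265 0.0935] side [0.5037 0.127  0.0935]
  ctr [0.5057 0.1231]
  len [0.0587 0.0466 0.0591 0.0509] yaw [76.43   80.5202 80.5843 79.8636]
M tri [ 0.65   -0.0091  0.0928] top [ 0.6512 -0.0091  0.0935] side [ 0.6485 -0.006   0.0935]
  ctr [ 0.6507 -0.0089]
  len [0.0504 0.0489 0.0544 0.0538] yaw [37.3997 43.0569 42.7432 38.4485]
R tri [ 0.4915 -0.1432  0.094 ] top [ 0.4924 -0.1434  0.0935] side [ 0.4907 -0.1444  0.0935]
  ctr [ 0.4945 -0.1448]
  len [0.0502 0.0547 0.052  0.05  ] yaw [82.1351 80.9787 76.8975 79.0456]
tray [[0.5854 0.3594]
 [0.5872 0.2218]
 [0.4297 0.219 ]
 [0.4311 0.363 ]] [0.5083 0.2908]
tray side [[0.5773 0.237 ]
 [0.4164 0.241 ]
 [0.4345 0.3605]
 [0.5838 0.3505]] [0.503  0.2973]
```

```bash
cat > to.py <<'E'
import sys
from rig import env, workorder, monitor, get_image
from h import *
o=monitor.observe(); p=o['position']; R=o['tool_rot']
t=np.array([float(v) for v in sys.argv[1:4]])
print('tool delta',np.round(R.T@(t-p),4),'y-axis yaw mod180',round(np.degrees(np.arctan2(R[1,1],R[0,1]))%180,2),'q6',round(float(o['q'][5]),1))
E
python3 nudge.py '{"dx":[0.04,0.04,0.04,0.04,0.04,0.04,0.04,0.04,0.04,0.038],"dy":[-0.0227,-0.0227,-0.0227,-0.0227,-0.0227,-0.0227,-0.0227,-0.0227,-0.0227,-0.0224],"dz":[0,0,0,0,0,0,0,0,0,0],"yaw":[0,0,0,0,0,0,0,0,0,0],"finger_gap":[0,0,0,0,0,0,0,0,0,0]}' 30; python3 nudge.py '{"dx":[0,0],"dy":[0,0],"dz":[0,0],"yaw":[0,0],"finger_gap":[0,0]}'; python3 to.py 0.492 -0.1437 0.115
```

```text
time_s: 1.1
position: [0.493, -0.142, 0.2421]
tool_rot: [[0.922, 0.388, -0.0], [0.388, -0.922, 0.0], [-0.0, -0.0, -1.0]]
ft_force: [1.5, -0.3, -0.3]
grip_width: -0.0002
gripper_force: 0.0
time_s: 1.3
position: [0.4923, -0.1432, 0.2419]
tool_rot: [[0.921, 0.389, -0.001], [0.389, -0.921, 0.0], [-0.001, -0.001, -1.0]]
ft_force: [-0.5, 0.4, 0.1]
grip_width: 0.0
gripper_force: 0.0
tool delta [-0.0004  0.0005  0.1269] y-axis yaw mod180 112.91 q6 37.6
```

```bash
python3 nudge.py '{"dx":[0,0,0,0,0,0],"dy":[0,0,0,0,0,0],"dz":[0.03,0.03,0.03,0.03,0,0],"yaw":[0,0,0,0,0,0],"finger_gap":[0,0,0,0,0,0]}' ; python3 nudge.py '{"dx":[0,0,0],"dy":[0,0,0],"dz":[0.006,0,0],"yaw":[0,0,0],"finger_gap":[0,0,0]}'|sed -n '2p;4p'; for i in 1 2 3 ; do :; done; python3 nudge.py '{"dx":[0,0],"dy":[0,0],"dz":[0.003,0],"yaw":[0,0],"finger_gap":[0,0]}'|sed -n '2p;4p';python3 nudge.py '{"dx":[0,0],"dy":[0,0],"dz":[0.003,0],"yaw":[0,0],"finger_gap":[0,0]}'|sed -n '2p;4p';python3 nudge.py '{"dx":[0,0],"dy":[0,0],"dz":[0.002,0],"yaw":[0,0],"finger_gap":[0,0]}'|sed -n '2p;4p'
```

```text
time_s: 1.9
position: [0.492, -0.1448, 0.123]
tool_rot: [[0.922, 0.386, -0.0], [0.386, -0.922, -0.0], [-0.0, -0.0, -1.0]]
ft_force: [-0.1, 0.1, 0.5]
grip_width: 0.0003
gripper_force: 0.0
position: [0.4924, -0.144, 0.117]
ft_force: [-0.0, -0.2, 0.8]
position: [0.4921, -0.1438, 0.1132]
ft_force: [0.6, -0.2, -0.9]
position: [0.492, -0.1438, 0.11]
ft_force: [0.4, 0.6, -0.2]
position: [0.4921, -0.1438, 0.1081]
ft_force: [0.4, -0.4, 0.0]
```

```bash
python3 nudge.py '{"dx":[0,0],"dy":[0,0],"dz":[0.002,0],"yaw":[0,0],"finger_gap":[0,0]}'|sed -n '2p;4p';python3 nudge.py '{"dx":[0,0],"dy":[0,0],"dz":[0.002,0],"yaw":[0,0],"finger_gap":[0,0]}'|sed -n '2p;4p';python3 nudge.py '{"dx":[0,0],"dy":[0,0],"dz":[0.002,0],"yaw":[0,0],"finger_gap":[0,0]}'|sed -n '2p;4p'
```

```text
position: [0.4922, -0.1439, 0.1062]
ft_force: [0.2, 0.0, 0.5]
position: [0.4922, -0.1439, 0.1043]
ft_force: [-0.7, 0.2, 2.0]
position: [0.4922, -0.1439, 0.1023]
ft_force: [-0.0, -0.3, 2.5]
```

```bash
python3 nudge.py '{"dx":[0,0],"dy":[0,0],"dz":[0.002,0],"yaw":[0,0],"finger_gap":[0,0]}'|sed -n '2p;4p';python3 nudge.py '{"dx":[0,0],"dy":[0,0],"dz":[0.0005,0],"yaw":[0,0],"finger_gap":[0,0]}'|sed -n '2p;4p'
python3 - <<'E'
from rig import env, workorder, monitor, get_image
import cv2
a=get_image('side')['pixels'][130:210,300:390,::-1]; cv2.imwrite('pics/r1.png',cv2.resize(a,None,fx=6,fy=6,interpolation=cv2.INTER_CUBIC))
E
```

```text
position: [0.4923, -0.1439, 0.1003]
ft_force: [0.2, 0.8, 3.6]
position: [0.4922, -0.1439, 0.0999]
ft_force: [0.4, 0.1, 4.4]
```

View pics/r1.png

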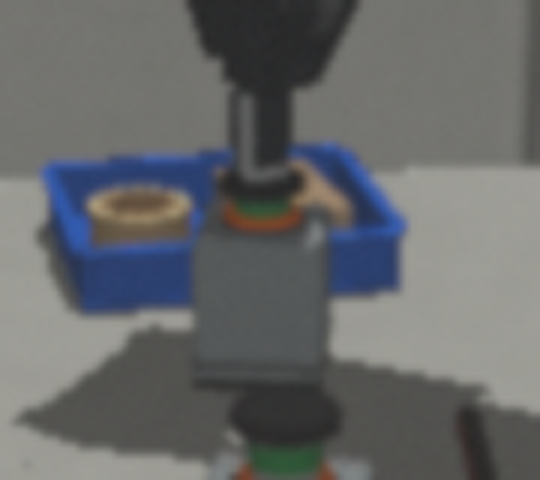

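The picture shows the right foot's cap visibly lowered (ring at (262,215) in the crop). The force slope is about 0.5 N/mm, with contact near z = 0.108, so I'll go to 10 mm.

```bash
python3 nudge.py '{"dx":[0,0],"dy":[0,0],"dz":[0.002,0],"yaw":[0,0],"finger_gap":[0,0]}'|sed -n '2p;4p';python3 nudge.py '{"dx":[0],"dy":[0],"dz":[0],"yaw":[0],"finger_gap":[0]}'|sed -n '2p;4p';python3 nudge.py '{"dx":[0],"dy":[0],"dz":[0],"yaw":[0],"finger_gap":[0]}'|sed -n '2p;4p'; python3 nudge.py '{"dx":[0,0,0],"dy":[0,0,0],"dz":[-0.03,-0.03,0],"yaw":[0,0,0],"finger_gap":[0,0,0]}'|sed -n '2p;4p'
python3 - <<'E'
from rig import env, workorder, monitor, get_image
import cv2
a=get_image('side')['pixels'][130:210,300:390,::-1]; cv2.imwrite('pics/r2.png',cv2.resize(a,None,fx=6,fy=6,interpolation=cv2.INTER_CUBIC))
E
python3 to.py 0.65 -0.0085 0.165
```

```text
position: [0.4922, -0.1439, 0.0978]
ft_force: [-0.0, 0.0, 4.5]
position: [0.4922, -0.1439, 0.0979]
ft_force: [0.8, -0.3, 5.6]
position: [0.4922, -0.1439, 0.0979]
ft_force: [0.3, 0.6, 5.4]
position: [0.4933, -0.1445, 0.1607]
ft_force: [1.0, -0.5, -0.4]
tool delta [ 0.1977 -0.0639 -0.0061] y-axis yaw mod180 112.8 q6 37.7
```

View pics/r2.png

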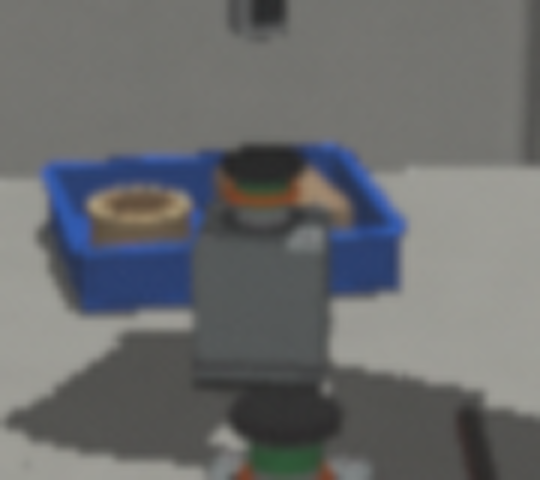

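The right foot's ring has risen to (260,190) in the crop, with green above and steel below, which fits about 10 mm. It pushed back with about 5.4 N, so the right foot is the weak one. Next is the middle foot.

```bash
python3 nudge.py '{"dx":[0.04,0.04,0.04,0.04,0.0377,0,0,0],"dy":[-0.0128,-0.0128,-0.0128,-0.0128,-0.0127,0,0,0],"dz":[0,0,0,0,0,0,0,0],"yaw":[0,0,0,0,0,0,0,0],"finger_gap":[0,0,0,0,0,0,0,0]}'|sed -n '1,2p'; python3 to.py 0.65 -0.0085 0.112
```

```text
time_s: 5.4
position: [0.6488, -0.0089, 0.1568]
tool delta [0.0013 0.0001 0.0448] y-axis yaw mod180 112.76 q6 56.0
```

```bash
python3 nudge.py '{"dx":[0.001,0,0,0,0,0],"dy":[0,0,0,0,0,0],"dz":[0.02,0.02,0.004,0,0,0],"yaw":[0,0,0,0,0,0],"finger_gap":[0,0,0,0,0,0]}'|sed -n '2p;4p'; python3 nudge.py '{"dx":[0,0,0],"dy":[0,0,0],"dz":[0.003,0,0],"yaw":[0,0,0],"finger_gap":[0,0,0]}'|sed -n '2p;4p';python3 nudge.py '{"dx":[0,0],"dy":[0,0],"dz":[0.002,0],"yaw":[0,0],"finger_gap":[0,0]}'|sed -n '2p;4p';python3 nudge.py '{"dx":[0,0],"dy":[0,0],"dz":[0.002,0],"yaw":[0,0],"finger_gap":[0,0]}'|sed -n '2p;4p'
```

```text
position: [0.6509, -0.0083, 0.115]
ft_force: [-0.3, 0.1, 0.4]
position: [0.6506, -0.0079, 0.1109]
ft_force: [0.1, 0.5, -0.1]
position: [0.6505, -0.0079, 0.1085]
ft_force: [-1.1, 0.6, -0.4]
position: [0.6507, -0.008, 0.1073]
ft_force: [-1.4, -0.2, 5.4]
```

```bash
python3 nudge.py '{"dx":[0,0],"dy":[0,0],"dz":[0.003,0],"yaw":[0,0],"finger_gap":[0,0]}'|sed -n '2p;4p';python3 nudge.py '{"dx":[0,0],"dy":[0,0],"dz":[0.003,0],"yaw":[0,0],"finger_gap":[0,0]}'|sed -n '2p;4p';python3 nudge.py '{"dx":[0,0,0],"dy":[0,0,0],"dz":[0.002,0,0],"yaw":[0,0,0],"finger_gap":[0,0,0]}'|sed -n '2p;4p'
```

```text
position: [0.6507, -0.008, 0.1046]
ft_force: [-2.3, 0.3, 6.9]
position: [0.6508, -0.008, 0.1019]
ft_force: [-2.9, -0.1, 9.6]
position: [0.6508, -0.008, 0.1004]
ft_force: [-4.3, 1.3, 10.9]
```

```bash
python3 nudge.py '{"dx":[0,0,0],"dy":[0,0,0],"dz":[0.0025,0,0],"yaw":[0,0,0],"finger_gap":[0,0,0]}'|sed -n '2p;4p'; python3 nudge.py '{"dx":[0],"dy":[0],"dz":[0],"yaw":[0],"finger_gap":[0]}'|sed -n '2p;4p'
python3 - <<'E'
from rig import env, workorder, monitor, get_image
from h import *
import cv2
a=get_image('side')['pixels'][:,:,::-1]; cv2.imwrite('pics/m1f.png',a)
def ring(im,x0,x1,y0,y1):
    c=im[y0:y1,x0:x1].astype(float); w=np.clip(c[...,2]-1.5*c[...,1]-8,0,None)
    yy,xx=np.mgrid[y0:y1,x0:x1]; return (w*yy).sum()/w.sum(),(w*xx).sum()/w.sum(),w.sum()
s0=cv2.imread('pics/side0.png')
# R ring from saved crops (downscale back)
for f in('r1','r2'):
    c=cv2.resize(cv2.imread(f'pics/{f}.png'),(90,80),interpolation=cv2.INTER_AREA); im=np.zeros((400,640,3),np.uint8); im[130:210,300:390]=c; print(f,ring(im,334,352,157,170))
print('s0R',ring(s0,334,352,157,170),'now',ring(a,334,352,157,170))
for p in((.492,-.144,.0715),(.492,-.144,.0815)): print(proj('side',np.array(p)))
print('M',ring(s0,268,290,181,193),ring(a,268,290,178,195))
for p in((.65,-.0085,.0715),(.65,-.0085,.0815)): print(proj('side',np.array(p)))
E
```

```text
position: [0.6508, -0.008, 0.0982]
ft_force: [-4.1, 0.7, 12.7]
position: [0.6508, -0.008, 0.0982]
ft_force: [-3.6, 0.8, 12.3]
r1 (np.float64(166.77227722772278), np.float64(343.4752475247525), np.float64(50.5))
r2 (np.float64(162.36363636363637), np.float64(338.6363636363636), np.float64(5.5))
s0R (np.float64(166.74242424242425), np.float64(343.17424242424244), np.float64(66.0)) now (np.float64(162.5), np.float64(339.5), np.float64(1.0))
[342.70971929 164.86972751]
[342.70675748 161.15319601]
M (np.float64(183.92705882352942), np.float64(272.33098039215685), np.float64(637.5)) (np.float64(186.6642685851319), np.float64(276.32134292565945), np.float64(208.5))
[277.89972322 186.09965274]
[277.66461918 181.99270676]
```

```bash
python3 nudge.py '{"dx":[0,0,0],"dy":[0,0,0],"dz":[-0.03,-0.03,0],"yaw":[0,0,0],"finger_gap":[0,0,0]}'|sed -n '2p;4p'; python3 to.py 0.5055 0.1262 0.16
```

```text
position: [0.6522, -0.0082, 0.1607]
ft_force: [0.2, 0.5, 0.9]
tool delta [-0.0832 -0.1808 -0.0007] y-axis yaw mod180 112.8 q6 56.1
```

```bash
python3 nudge.py '{"dx":[-0.0165,-0.0165,-0.0165,-0.0165,-0.0165,0,0,0],"dy":[-0.036,-0.036,-0.036,-0.036,-0.036,0,0,0],"dz":[0,0,0,0,0,0,0,0],"yaw":[0,0,0,0,0,0,0,0],"finger_gap":[0,0,0,0,0,0,0,0]}'|sed -n '1,2p'; python3 to.py 0.5055 0.1262 0.112
```

```text
time_s: 8.95
position: [0.5055, 0.1255, 0.1561]
tool delta [ 0.0003 -0.0006  0.0441] y-axis yaw mod180 112.76 q6 68.2
```

```bash
python3 nudge.py '{"dx":[0,0,0,0,0,0],"dy":[0,0,0,0,0,0],"dz":[0.02,0.02,0.003,0,0,0],"yaw":[0,0,0,0,0,0],"finger_gap":[0,0,0,0,0,0]}'|sed -n '2p;4p'; python3 nudge.py '{"dx":[0,0,0],"dy":[0,0,0],"dz":[0.004,0,0],"yaw":[0,0,0],"finger_gap":[0,0,0]}'|sed -n '2p;4p';python3 nudge.py '{"dx":[0,0],"dy":[0,0],"dz":[0.003,0],"yaw":[0,0],"finger_gap":[0,0]}'|sed -n '2p;4p';python3 nudge.py '{"dx":[0,0],"dy":[0,0],"dz":[0.003,0],"yaw":[0,0],"finger_gap":[0,0]}'|sed -n '2p;4p'
```

```text
position: [0.5054, 0.1259, 0.1141]
ft_force: [-0.2, -0.0, 0.3]
position: [0.5048, 0.126, 0.1094]
ft_force: [0.8, -0.1, 0.6]
position: [0.5051, 0.126, 0.1066]
ft_force: [-1.0, -1.0, 5.4]
position: [0.5051, 0.126, 0.1039]
ft_force: [-1.3, 0.0, 8.5]
```

```bash
python3 nudge.py '{"dx":[0,0,0],"dy":[0,0,0],"dz":[0.004,0,0],"yaw":[0,0,0],"finger_gap":[0,0,0]}'|sed -n '2p;4p'; python3 nudge.py '{"dx":[0,0,0],"dy":[0,0,0],"dz":[0.0022,0,0],"yaw":[0,0,0],"finger_gap":[0,0,0]}'|sed -n '2p;4p';python3 nudge.py '{"dx":[0],"dy":[0],"dz":[0],"yaw":[0],"finger_gap":[0]}'|sed -n '2p;4p'; python3 nudge.py '{"dx":[0,0,0,0],"dy":[0,0,0,0],"dz":[-0.03,-0.04,-0.04,0],"yaw":[0,0,0,0],"finger_gap":[0,0,0,0]}'|sed -n '2p;4p'; python3 to.py 0.492 -0.1437 0.22;  python3 - <<'E'
from rig import env, workorder, monitor, get_image
import cv2
a=get_image('side')['pixels'][145:265,250:400,::-1]; cv2.imwrite('pics/after.png',cv2.resize(a,None,fx=5,fy=5,interpolation=cv2.INTER_CUBIC))
E
```

```text
position: [0.5051, 0.1261, 0.1003]
ft_force: [-1.6, -0.3, 10.4]
position: [0.5051, 0.126, 0.0983]
ft_force: [-4.0, -0.4, 12.7]
position: [0.5051, 0.1261, 0.0983]
ft_force: [-2.9, -0.5, 12.8]
position: [0.5067, 0.1262, 0.2119]
ft_force: [-0.0, -0.6, 1.0]
tool delta [-0.1181  0.2431 -0.0082] y-axis yaw mod180 112.8 q6 68.2
```

View pics/after.png

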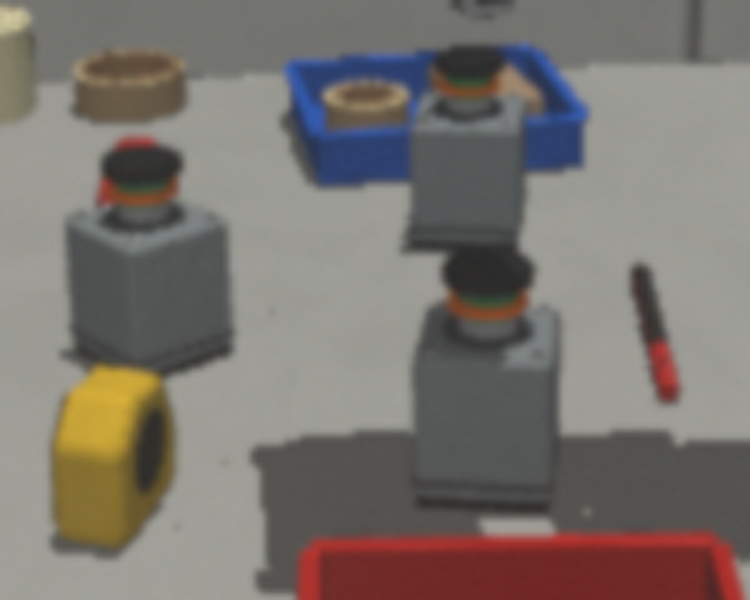

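All three rings sit alike near the top of their stems, with green above and steel below (crop (468,88), (140,195), (487,303)), and nothing else has moved. The forces were L 12.8, M 12.5 and R 5.4 N, so R is the one to reject.

```bash
python3 nudge.py '{"dx":[-0.0197,-0.0197,-0.0197,-0.0197,-0.0197,-0.0197],"dy":[0.0405,0.0405,0.0405,0.0405,0.0405,0.0405],"dz":[0,0,0,0,0,0],"yaw":[0,0,0,0,0,0],"finger_gap":[0.08,0.08,0.08,0.08,0.08,0.08]}' 40|sed -n '1,2p'; python3 nudge.py '{"dx":[0,0,0,0,0,0,0,0,0],"dy":[0,0,0,0,0,0,0,0,0],"dz":[0,0,0,0,0,0,0,0,0],"yaw":[-8.2,-8.2,-8.2,-8.2,-8.2,-8.2,-8,0,0],"finger_gap":[0.08,0.08,0.08,0.08,0.08,0.08,0.08,0.08,0.08]}'; python3 to.py 0.492 -0.1437 0.120
```

```text
time_s: 12.0
position: [0.4891, -0.1454, 0.2056]
time_s: 12.9
position: [0.4897, -0.1437, 0.2062]
tool_rot: [[0.177, 0.984, -0.002], [0.984, -0.177, 0.001], [0.001, -0.002, -1.0]]
ft_force: [-0.2, 0.8, 0.1]
grip_width: 0.0803
gripper_force: 0.0
tool delta [0.0003 0.0024 0.0861] y-axis yaw mod180 169.78 q6 -19.4
```

```bash
python3 nudge.py '{"dx":[0,0,0,0,0],"dy":[0.0028,0,0,0,0],"dz":[0,0.04,0.035,0,0],"yaw":[0,0,0,0,0],"finger_gap":[0.08,0.08,0.08,0.08,0.08]}' 40|sed -n '2p;4p'; python3 nudge.py '{"dx":[0,0,0,0,0,0,0],"dy":[0,0,0,0,0,0,0],"dz":[0.025,0.025,0.02,0.013,0,0,0],"yaw":[0,0,0,0,0,0,0],"finger_gap":[0.08,0.08,0.08,0.08,0.08,0.08,0.08]}'|sed -n '2p;4p';  python3 to.py 0.493 -0.144 0.042
```

```text
position: [0.4931, -0.1445, 0.1327]
ft_force: [-0.2, 0.6, 0.2]
position: [0.4936, -0.1447, 0.0507]
ft_force: [-0.1, 0.6, -0.4]
tool delta [ 0.0006 -0.0007  0.0087] y-axis yaw mod180 169.98 q6 -19.5
```

```bash
python3 nudge.py '{"dx":[0.0005,0,0],"dy":[0,0,0],"dz":[0.006,0,0],"yaw":[0,0,0],"finger_gap":[0.08,0.08,0.08]}' 40|sed -n '2p;4p'; python3 nudge.py '{"dx":[0,0,0,0,0,0],"dy":[0,0,0,0,0,0],"dz":[0,0,0,0,0,0],"yaw":[0,0,0,0,0,0],"finger_gap":[0.04,0.04,0.04,0.04,0.04,0.04]}' 40; python3 nudge.py '{"dx":[0,0,0],"dy":[0,0,0],"dz":[-0.02,0,0],"yaw":[0,0,0],"finger_gap":[0.04,0.04,0.04]}'
```

```text
position: [0.4928, -0.1438, 0.0432]
ft_force: [-0.1, 0.3, -0.6]
time_s: 15.0
position: [0.4926, -0.1437, 0.0433]
tool_rot: [[0.174, 0.985, -0.0], [0.985, -0.174, 0.0], [0.0, -0.0, -1.0]]
ft_force: [-3.5, 0.5, 5.7]
grip_width: 0.0555
gripper_force: 43.4
time_s: 15.3
position: [0.4928, -0.1437, 0.0626]
tool_rot: [[0.174, 0.985, 0.0], [0.985, -0.174, 0.0], [0.0, 0.0, -1.0]]
ft_force: [0.8, -0.0, -5.2]
grip_width: 0.0557
gripper_force: 44.9
```

```bash
python3 nudge.py '{"dx":[0,0,0,0,0,0,0],"dy":[0,0,0,0,0,0,0],"dz":[-0.02,-0.03,-0.04,-0.04,-0.02,0,0],"yaw":[0,0,0,0,0,0,0],"finger_gap":[0.04,0.04,0.04,0.04,0.04,0.04,0.04]}'|sed -n '2,6p'; python3 to.py 0.506 0.293 0.2
```

```text
position: [0.4923, -0.1435, 0.2113]
tool_rot: [[0.174, 0.985, -0.002], [0.985, -0.174, 0.001], [0.001, -0.002, -1.0]]
ft_force: [-0.5, 0.3, -4.8]
grip_width: 0.0556
gripper_force: 44.9
tool delta [ 0.4322 -0.0624  0.0119] y-axis yaw mod180 169.99 q6 -19.5
```

```bash
python3 nudge.py '{"dx":[0.02,0.031,0.031,0.031,0.031,0.031,0.031,0.031,0.031,0.031],"dy":[-0.003,-0.0045,-0.0045,-0.0045,-0.0045,-0.0045,-0.0045,-0.0045,-0.0045,-0.0045],"dz":[0,0,0,0,0,0,0,0,0,0],"yaw":[0,0,0,0,0,0,0,0,0,0],"finger_gap":[0.04,0.04,0.04,0.04,0.04,0.04,0.04,0.04,0.04,0.04]}'|sed -n '2p'; python3 nudge.py '{"dx":[0.031,0.031,0.031,0.024,0.015,0,0,0],"dy":[-0.0045,-0.0045,-0.0045,-0.003,-0.002,0,0,0],"dz":[0,0,0,0,0,0,0,0],"yaw":[0,0,0,0,0,0,0,0],"finger_gap":[0.04,0.04,0.04,0.04,0.04,0.04,0.04,0.04]}'|sed -n '2,6p';  python3 to.py 0.506 0.293 0.05;python3 - <<'E'
from rig import env, workorder, monitor, get_image
import cv2
a=get_image('top')['pixels'][110:250,140:300,::-1]; cv2.imwrite('pics/carry.png',cv2.resize(a,None,fx=4,fy=4,interpolation=cv2.INTER_CUBIC))
E
```

```text
position: [0.5011, 0.1594, 0.2105]
position: [0.5067, 0.2904, 0.2126]
tool_rot: [[0.175, 0.985, -0.001], [0.985, -0.175, -0.001], [-0.001, -0.001, -1.0]]
ft_force: [0.1, 0.2, -4.5]
grip_width: 0.0549
gripper_force: 44.8
tool delta [ 0.0025 -0.001   0.1626] y-axis yaw mod180 169.93 q6 28.3
```

View pics/carry.png

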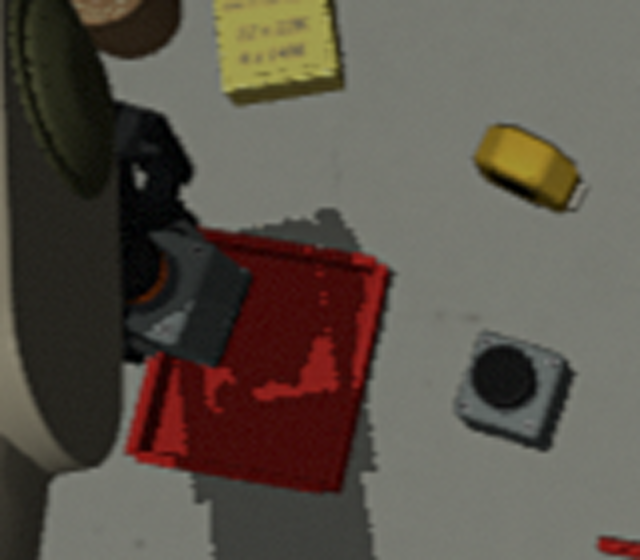

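The foot is still held upright above the tray (crop (190,290), shifted by perspective) and the other foot hasn't moved, so I'll lower it.

```bash
python3 nudge.py '{"dx":[0.001,0.001,0,0,0,0,0,0,0],"dy":[0,0,0,0,0,0,0,0,0],"dz":[0.02,0.03,0.03,0.03,0.025,0.015,0,0,0],"yaw":[0,0,0,0,0,0,0,0,0],"finger_gap":[0.04,0.04,0.04,0.04,0.04,0.04,0.04,0.04,0.04]}'|sed -n '2p;4,6p'; python3 nudge.py '{"dx":[0,0,0],"dy":[0,0,0],"dz":[0.006,0,0],"yaw":[0,0,0],"finger_gap":[0.04,0.04,0.04]}'|sed -n '2p;4p';python3 nudge.py '{"dx":[0,0,0],"dy":[0,0,0],"dz":[0.002,0,0],"yaw":[0,0,0],"finger_gap":[0.04,0.04,0.04]}'|sed -n '2p;4p'
```

```text
position: [0.5077, 0.2933, 0.0644]
ft_force: [-0.3, -0.1, -4.1]
grip_width: 0.0558
gripper_force: 44.5
position: [0.507, 0.2934, 0.0572]
ft_force: [-0.7, 0.4, -5.2]
position: [0.507, 0.2934, 0.0551]
ft_force: [0.9, -0.3, -3.9]
```

```bash
python3 nudge.py '{"dx":[0,0,0],"dy":[0,0,0],"dz":[0.005,0,0],"yaw":[0,0,0],"finger_gap":[0.04,0.04,0.04]}'|sed -n '2p;4p';python3 nudge.py '{"dx":[0,0,0],"dy":[0,0,0],"dz":[0.0015,0,0],"yaw":[0,0,0],"finger_gap":[0.04,0.04,0.04]}'|sed -n '2p;4p';python3 nudge.py '{"dx":[0,0,0],"dy":[0,0,0],"dz":[0.001,0,0],"yaw":[0,0,0],"finger_gap":[0.04,0.04,0.04]}'|sed -n '2p;4p';python3 nudge.py '{"dx":[0,0,0],"dy":[0,0,0],"dz":[0.0007,0,0],"yaw":[0,0,0],"finger_gap":[0.04,0.04,0.04]}'|sed -n '2p;4p'
```

```text
position: [0.5069, 0.2933, 0.0499]
ft_force: [0.8, 0.4, -4.6]
position: [0.507, 0.2934, 0.0486]
ft_force: [1.1, 0.2, -4.1]
position: [0.507, 0.2934, 0.0476]
ft_force: [0.3, -0.3, -4.4]
position: [0.5071, 0.2934, 0.0473]
ft_force: [-2.5, -0.8, 3.3]
```

Contact is at 0.0473, exactly as predicted. I'll release gently and move up.

```bash
python3 nudge.py '{"dx":[0,0,0,0,0],"dy":[0,0,0,0,0],"dz":[0,0,0,0,0],"yaw":[0,0,0,0,0],"finger_gap":[0.06,0.066,0.074,0.076,0.076]}' |sed -n '2p;4,6p'; python3 nudge.py '{"dx":[0,0,0,0,0,0,-0.04,-0.04,-0.04,0],"dy":[0,0,0,0,0,0,0,0,0,0],"dz":[-0.01,-0.02,-0.03,-0.04,-0.04,-0.04,-0.02,0,0,0],"yaw":[0,0,0,0,0,0,0,0,0,0],"finger_gap":[0.076,0.076,0.076,0.076,0.076,0.076,0.076,0.076,0.076,0.076]}'|sed -n '1,4p'
python3 - <<'E'
from rig import env, workorder, monitor, get_image
import cv2
s=get_image('side')['pixels'][:,:,::-1];t=get_image('top')['pixels'][:,:,::-1]
cv2.imwrite('pics/end.png',cv2.vconcat([cv2.resize(s[130:330,160:440],(700,500))[:, :],])) if 0 else None
a=cv2.resize(s[135:325,210:410],None,fx=2,fy=2,interpolation=cv2.INTER_CUBIC);b=cv2.resize(t[120:270,150:470],None,fx=1.25,fy=1.25)
import numpy as np
o=np.zeros((570,400,3),np.uint8);o[:380]=a;o[380:567,:400]=b[:187,:400];cv2.imwrite('pics/end.png',o)
E
```

```text
position: [0.5071, 0.2934, 0.0469]
ft_force: [-0.4, 1.1, 0.1]
grip_width: 0.0759
gripper_force: 0.0
time_s: 22.05
position: [0.4855, 0.172, 0.2481]
tool_rot: [[0.177, 0.984, 0.001], [0.984, -0.177, -0.001], [-0.001, 0.001, -1.0]]
ft_force: [0.5, -0.4, 0.2]
```

View pics/end.png

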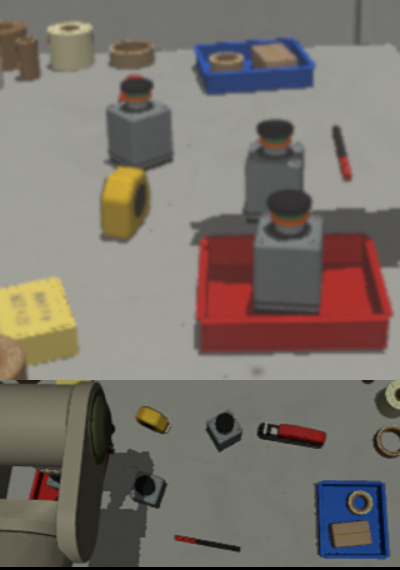

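The weak foot stands upright in the red tray (at (290,260)). Both sound feet and the other items are where they were, all the rings are in their bands, and the arm is clear.

```bash
python3 -c "
from rig import env, workorder, monitor, get_image
print(workorder.close_job())"
```

```text
the job is handed in; nothing more can be done
None
```

I pressed all three feet about 10 mm, and the weak one (the foot beside the blue tray, about 5.4 N against 12.5–12.8 N for the others) now stands upright in the red tray; the two sound feet and the rest of the bench look undisturbed, and the job is handed in at about 22 s.

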